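Clamp a glass slab in the coaxial-drive vice

TASK

Clamp the glass slab that stands in the small bench vice so that its upper edge can be ground. With the big lower knob (coarse) bring the near jaw (the one next to the knobs) up close to the glass, a few millimetres short and not touching it; then close the vice with the small upper knob (fine), which draws in the far jaw, until the brass indicator tab has popped out well over half way, which shows that the set force is reached, and stop before the jaw bottoms: more would crack the glass. Leave the slab upright in the vice and the things round it alone.

Things in the scene. Friction and masses are not known exactly. Their poses are not given: they have to be found in the camera images.
- vice: grey bench vice bolted down, 242 long, 84 wide (120 over its lugs). Origin: underside, on its mid-line. Its y axis is the clamping direction, from the drive head (upright knob axis at x = 0, y = -75; flat deck 46 above the table, y -113 to -43, x +-37) to the far jaw; z up. Both jaws (tops at 46) slide along y on ways 20 above the table, on which the glass stands
- coarse_knob (a joint): big lower knob, black, fluted, upright axis, 56 diameter, 28 high (50 to 78 above the table, 4 above the deck). Radians, 0 to 4, grows clockwise seen from above and drives the near jaw 10 mm per rad towards the glass (vice +y). Starts between 0 and 1.1. Stiff: about 0.35 N m; stays where left
- fine_knob (a joint): small upper knob, aluminium, fluted, coaxial above the coarse one, 29 diameter, 26 high (86 to 112 above the table, on a thin neck 8 high). Radians, 0 to 6, grows clockwise from above and draws the far jaw 2.5 mm per rad towards the near jaw (vice -y), pushing the glass before it. Starts wound back, at 0 to 0.2. About 0.05 N m; stays where left; turns independently of the coarse knob
- coarse_grip (a point): point on the knobs' axis at the height to grip the coarse knob: 70 above the table, 24 above the deck, 8 below the coarse knob's top. The fine knob's top is 42 above this point
- fine_grip (a point): point on the knobs' axis at the height to grip the fine knob: 102 above the table, 24 above the coarse knob's top, 10 below the fine knob's top
- near_jaw: near jaw, solid, grey with a cork face, between the drive head and the glass; 76 wide. It stands firm (up to 30 N) where the coarse knob leaves it. Origin: that of the vice when the coarse knob is at 0, and moves with the jaw
- near_face (a point): centre of the near jaw's cork face, 33 above the table; the face is square to the vice's y axis, 70 wide, 22 high, and looks along +y at the glass
- far_plate: cork-faced front plate of the far jaw, 74 wide, 24 high, 6 thick, held out on two pins by preloaded springs: it gives way only at the set clamping force, about 8 N, then yields up to 5 mm while the force grows to 10 N; there it bottoms and the force climbs steeply. Origin: that of the vice when the fine knob is at 0, and moves with the plate
- tab (a joint): brass indicator tab, 14 wide, 4.5 thick, in the top of the far jaw's block, 24 behind the plate's face. 0 = flush, in m. It stays flush until the clamping force reaches the set 8 N and the plate gives way; then it rises 2 mm per mm of yielding, so 5 mm per rad of the fine knob, to 10 mm when the plate bottoms
- slab: slab of thick greenish glass, 0.16 to 0.26 kg, standing on edge on the vice's ways: 76 along its x, 24 thick along its y (the clamping direction, same sense as the vice's y), 46 high. Origin: centre of its underside. Starts upright within 1.5 mm of the far jaw's plate, 13 to 26 from the near jaw
- jar_white_4: small glass jar with a white lid, 50 diameter, 80 high, loose beside the vice (bystander). Origin: underside centre
- glass_cutter: wheel glass cutter with a wooden shaft lying in front of the vice, 129 long, 12 thick, loose (bystander)

How it is judged:
By the outcome, as a careful person would: the job done as asked, in the order asked, and still so for the second after the job is handed in, with the robot touching nothing.
It also fails if it takes over 64 s, if anything falls off the work surface, if the arm or the gripper's body presses on something with over 40 N, if the wrist force passes 120 N, or if a joint passes its speed limit or range.

ROBOT

A 6-joint arm with a two-finger parallel gripper is mounted at the origin on a cart in front of the work surface, level with it; the furniture and walls round the work are solid. World frame = base frame: x ahead of the robot, y to its left, z up, the work surface at z = 0. Lengths are in m, angles in rad, forces in N, time in s.
With the tool pointing down it reaches from about 0.375 to 0.975 m from the base axis. Payload 3.8 kg.
Tool frame: the origin (TCP) lies on the centre line of the jaws, within the pads' length; the fingertips stand 17 mm ahead of it and the grasp point (between the pads) lies 2 mm behind it (bot.tip_extent is the distance from the TCP to the fingertips, in m); z points along the fingers, y is the line along which they close (so a half turn about z gives the same grasp; the last joint's range is limited). The gripper opens to 85 mm and grips with 20 to 120 N. Pads are 22 mm wide; open, the fingers measure 114 mm over their backs; the gripper's body (76 mm by 85 mm) begins 54 mm behind the grasp point. The pads swing forward as they close: fully open they stand 13 mm farther back than shut.
Start: joints at [-1.283, 0.264, 1.604, -0, 1.274, -0.037], TCP at [0.215, -0.64, 0.248] pointing down, gripper open.
Joint ranges: [-2.63, 2.63], [-0.94, 2.18], [0.31, 2.57], [-1.31, 4.45], [0, 2.66], [-2.55, 2.55]. Speed limits (rad/s): [2.57, 2.57, 3.14, 3.14, 3.14, 3.14].

INTERFACE

Orientations are given as a rotation vector (axis times angle).
In Python, from workcell import readout, read_camera, finish_job, bot gives the robot as it stands.
- The arm moves only by the tool jog_arm, never from a script. Its argument "deltas" is one flat list of numbers, 7 for each row, row after row: the shift along the tool's x, y, z in m, then the turn, a rotation vector about the tool's x, y, z in degrees, then the gripper command: -1 is shut, 1 is fully open, values between are in proportion. A call has 1 to 8 rows; each row is the pose to reach, as a shift and turn from the pose commanded when the call began, along the tool's axes at that moment; what a row does not reach only later rows make up. A row lasts 1/10 s, in which the tool goes at most 50 mm and 8.59 degrees, less where a joint would pass 70% of its speed; a pose out of reach is approached as far as the arm can. A call with a gripper value outside its range is refused whole. The fingers move at their own pace and stop on an object; "squeeze" is the grip in N (left out, the last holds). Time passes only in rows, so rows that repeat a pose let the fingers close. It gives the time, the measured TCP pose, the force, the opening and the grip force at its end, in the units of the state.
- readout.read_state(): the state, without advancing time (a new reading comes with each control period).
- read_camera(name): name is "scene" or "top" or "wrist"; returns a dict with "color" (480x640x3 uint8, blue, green, red), "fx", "fy", "cx", "cy" (pixels), "origin" and "attitude" of the camera in the world. Camera axes: x right, y down, z forward; pixel columns grow to the right and rows downward; lengths in m; the calibration is good to about 2 mm. A picture is of the moment at which its call begins. There is no depth.
- finish_job(): hands the job in; it is judged then, once.
The state is a dict: "time": time; "q": joint angles; "joint_vel": joint speeds; "joint_torque": joint torques, N m; "tool_pos": TCP position; "tcp_rot": TCP orientation; "wrist_force": force on the tool from outside, world axes, zero at the start; "torque": the same for the moment, N m; "width": opening from 0.0 (shut) to 1.0 (fully open); "grip_force": force on a finger pad.
Only numpy, scipy, OpenCV 4.12 (cv2) and the standard library are available. Lean on these libraries where they do the work, as an engineer would, in place of code of your own. Each camera call takes 0.05 s, during which the arm holds its last target. There are 200 camera calls.

## Working session

There is one attempt and no reset: what is moved stays moved. The work goes in short steps, Python scripts to look and compute and a tool call to move; the robot and the scene stay as the last step left them, time stands still between calls to the robot, and variables do not carry over. Pictures are saved under pics/ and viewed, at most 10 in all, crops included, and the job is handed in when it is done.

Besides the shell and the picture viewer there is one more tool, called as name(argument=value, ...) on one line, values as JSON. jog_arm: Moves the arm, as the interface text tells. Its arguments: {"type":"object","properties":{"deltas":{"type":"array"},"squeeze":{"type":"number"}},"required":["deltas"]}

```bash
mkdir -p pics; ls; cat > h.py <<'E'
import numpy as np,cv2
from scipy.spatial.transform import Rotation as R
from workcell import readout, read_camera, finish_job, bot
def snap(n,f):
    c=read_camera(n); cv2.imwrite('pics/'+f,c['color']); return c
def att(c):
    a=np.array(c['attitude'],float)
    return a if a.shape==(3,3) else (R.from_rotvec(a).as_matrix() if a.size==3 else R.from_quat(a).as_matrix())
def ray(c,u,v,z):
    d=att(c)@np.array([(u-c['cx'])/c['fx'],(v-c['cy'])/c['fy'],1]); o=np.array(c['origin'],float)
    return o+d*(z-o[2])/d[2]
def proj(c,p):
    q=att(c).T@(np.array(p,float)-np.array(c['origin'])); return c['fx']*q[0]/q[2]+c['cx'],c['fy']*q[1]/q[2]+c['cy']
E
python3 - <<'E'
from h import *
for n in('top','scene'):
    c=snap(n,n+'0.png'); print(n,{k:c[k] for k in c if k!='color'})
print(readout.read_state())
E
```

```text
pics
top {'fx': 487.9423849684186, 'fy': 487.9423849684186, 'cx': 325.65655713223146, 'cy': 248.63273549884735, 'origin': array([ 0.39514911, -0.02085797,  0.92953516]), 'attitude': array([-2.09317668,  2.15355316, -0.1528231 ])}
scene {'fx': 534.1517739903269, 'fy': 534.1517739903269, 'cx': 313.98081787714153, 'cy': 242.23874920287003, 'origin': array([ 0.04674624, -0.59071701,  0.47110245]), 'attitude': array([-1.93075975,  0.70222268, -0.46210605])}
{'time': 0.1, 'q': array([-1.28287303e+00,  2.64680342e-01,  1.60527696e+00, -7.69707017e-06,
        1.27371320e+00, -3.68658757e-02]), 'joint_vel': array([-0.00039083, -0.0013419 , -0.00280219, -0.00162957,  0.00211826,
       -0.00229171]), 'joint_torque': array([-2.11585484e-04, -5.16705537e+01, -3.68591058e+01, -1.39871304e-04,
        6.26776848e-03, -3.87295358e-05]), 'tool_pos': array([ 0.21523201, -0.63908129,  0.24706345]), 'tcp_rot': array([-3.09822451e+00, -5.07608526e-01,  4.19824749e-04]), 'wrist_force': array([-1.21606781, -0.20926987, -0.86071111]), 'torque': array([ 0.05535453, -0.00827797,  0.01424531]), 'grip_force': 0.0, 'width': 0.9953407652130268}
```

View pics/top0.png

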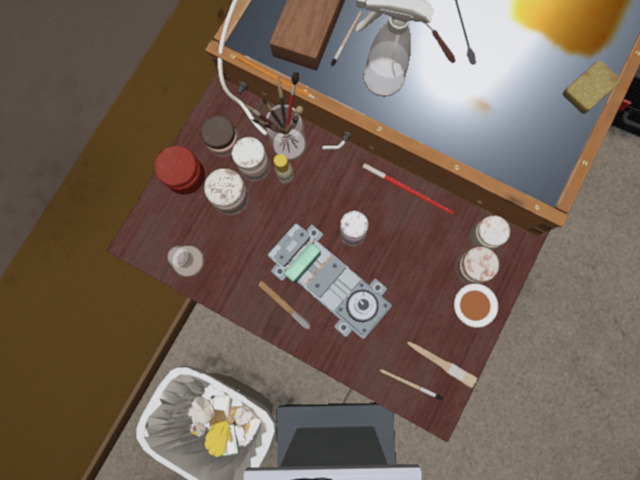

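View pics/scene0.png

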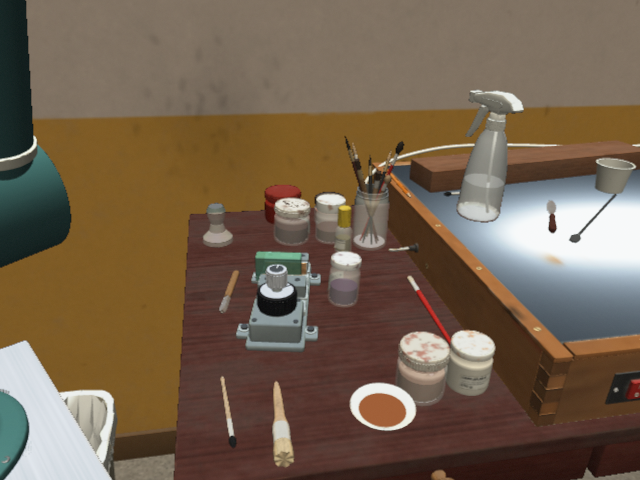

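Top view: the vice runs from about (295,240) (far jaw, glass at (302,262)) to the knobs at (363,304). The jar stands at (354,226) and the cutter lies at (285,305). Next I'll enlarge the vice and work out its pose.

```bash
python3 - <<'E'
from h import *
im=cv2.imread('pics/top0.png')[215:345,255:405]
cv2.imwrite('pics/topc.png',cv2.resize(im,None,fx=4.6,fy=4.6,interpolation=cv2.INTER_CUBIC))
E
```

```text
(no output)
```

View pics/topc.png

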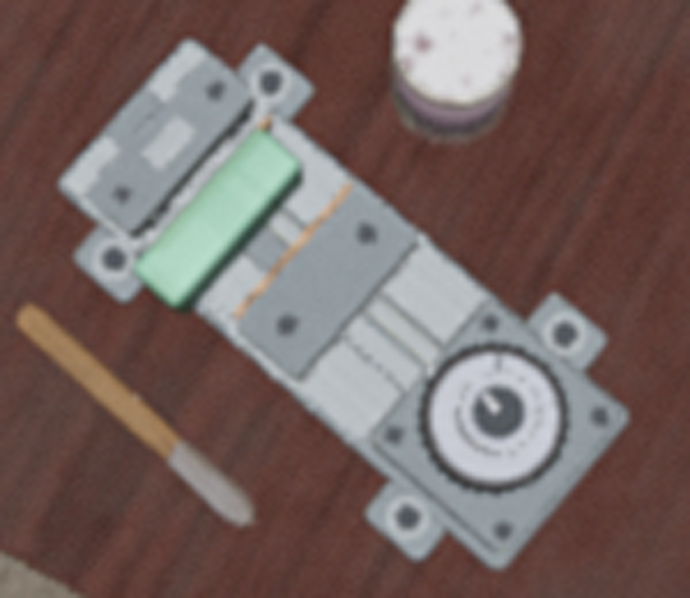

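```bash
cat >> h.py <<'E'
def fit(c,obj,pix):
    from scipy.optimize import least_squares
    def w(p): 
        C,S=np.cos(p[2]),np.sin(p[2]); return [(p[0]+C*o[0]-S*o[1],p[1]+S*o[0]+C*o[1],o[2]) for o in obj]
    f=lambda p: (np.array([proj(c,q) for q in w(p)])-pix).ravel()
    i=ray(c,*np.mean(pix,0),.05)
    best=min((least_squares(f,[i[0],i[1],a]) for a in np.arange(0,6.3,.8)),key=lambda r:r.cost)
    return best.x,np.round(best.fun,1)
E
python3 - <<'E'
from h import *
c=read_camera('top')
cr=np.array([(490,303),(628,415),(497,568),(372,440),(496,417)])/4.6+[254.6,214.6]
obj=np.array([(37,-43,46),(37,-113,46),(-37,-113,46),(-37,-43,46),(0,-75,78)])/1000
p,r=fit(c,obj,cr); print(p,np.degrees(p[2]),r)
ax=np.array([p[0]+.075*np.sin(p[2]),p[1]-.075*np.cos(p[2])]); print('axis',ax, ray(c,*cr[4],.078))
def loc(u,v,z):
    q=ray(c,u/4.6+254.6,v/4.6+214.6,z)[:2]-p[:2]; C,S=np.cos(p[2]),np.sin(p[2]); return (C*q[0]+S*q[1],-S*q[0]+C*q[1])
for u,v,z in[(350,187,.046),(238,315,.046),(300,170,.066),(183,305,.066),(262,130,.066),(140,262,.066),(300,380,.046),(415,245,.046)]: print(u,v,np.round(loc(u,v,z),4))
s=readout.read_state();print(R.from_rotvec(s['tcp_rot']).as_matrix().round(3))
cw=read_camera('wrist'); Rt=R.from_rotvec(s['tcp_rot']).as_matrix()
print('camT',Rt.T@(cw['origin']-s['tool_pos']),(Rt.T@att(cw)).round(2),cw['fx'])
E
```

```text
[ 0.48768853 -0.00902091 -0.75745455] -43.39894890361738 [ 0.4 -0.7 -0.2  0.9  1.1 -1.2 -1.1  0.2 -0.2  0.8]
axis [ 0.43615797 -0.06351495] [ 0.43752812 -0.06391565  0.078     ]
350 187 [0.0334 0.0288]
238 315 [-0.0341  0.0278]
300 170 [0.0234 0.0456]
183 305 [-0.046  0.044]
262 130 [0.0252 0.0673]
140 262 [-0.0448  0.0678]
300 380 [-0.0368 -0.0076]
415 245 [ 0.0332 -0.0059]
[[ 0.948  0.319 -0.001]
 [ 0.319 -0.948  0.002]
 [ 0.    -0.002 -1.   ]]
camT [ 0.06898033 -0.00018877 -0.12601351] [[ 0.   -0.96 -0.27]
 [ 1.    0.   -0.  ]
 [ 0.   -0.27  0.96]] 366.96641472465285
```

```bash
cat >> h.py <<'E'
P=np.array([0.48769,-0.00902,-0.75745])
def w(x,y): 
    C,S=np.cos(P[2]),np.sin(P[2]); return np.array([P[0]+C*x-S*y,P[1]+S*x+C*y])
def delta(xy,z,psi):
    """tool-frame delta to world xy,z, tool x heading psi deg, pointing down"""
    s=readout.read_state(); Rt=R.from_rotvec(s['tcp_rot']).as_matrix()
    a=np.radians(psi); G=np.array([[np.cos(a),np.sin(a),0],[np.sin(a),-np.cos(a),0],[0,0,-1]])
    print('t',s['time'],'now',s['tool_pos'].round(4),'q',s['q'].round(2))
    print('d',(Rt.T@(np.array([*xy,z])-s['tool_pos'])).round(4),'rot',np.degrees(R.from_matrix(Rt.T@G).as_rotvec()).round(2))
E
python3 -c "
from h import *
delta(w(0,-.029),.2,46.6)"
```

```text
t 0.2 now [ 0.2153 -0.6393  0.2474] q [-1.28  0.26  1.6  -0.    1.27 -0.04]
d [ 0.4337 -0.4967  0.0481] rot [-8.000e-02 -2.000e-02 -2.799e+01]
```

jog_arm(deltas=[0.216, -0.248, 0, 0, 0, -28, 1, 0.216, -0.248, 0, 0, 0, -28, 1, 0.216, -0.248, 0, 0, 0, -28, 1, 0.216, -0.248, 0, 0, 0, -28, 1, 0.434, -0.497, 0.04, 0, 0, -28, 1, 0.434, -0.497, 0.04, 0, 0, -28, 1, 0.434, -0.497, 0.04, 0, 0, -28, 1, 0.434, -0.497, 0.04, 0, 0, -28, 1])

```text
time: 1.0
tool_pos: [0.3684, -0.2689, 0.2308]
tcp_rot: [2.885, 1.242, 0.001]
wrist_force: [1.4, -0.4, 0.7]
width: 1.001
grip_force: 0.0
```

```bash
python3 -c "
from h import *
delta(w(0,-.029),.2,46.6)"
```

```text
t 1.0 now [ 0.3684 -0.2689  0.2308] q [-0.69 -0.15  2.07  0.    1.22  0.07]
d [ 0.2418 -0.0921  0.0308] rot [ 0.03 -0.01 -0.03]
```

jog_arm(deltas=[0.242, -0.092, 0.031, 0, 0, 0, 1, 0.242, -0.092, 0.031, 0, 0, 0, 1, 0.242, -0.092, 0.031, 0, 0, 0, 1, 0.242, -0.092, 0.031, 0, 0, 0, 1, 0.242, -0.092, 0.031, 0, 0, 0, 1, 0.242, -0.092, 0.031, 0, 0, 0, 1, 0.242, -0.092, 0.031, 0, 0, 0, 1, 0.242, -0.092, 0.031, 0, 0, 0, 1])

```text
time: 1.8
tool_pos: [0.4672, -0.0324, 0.1999]
tcp_rot: [2.885, 1.244, -0.001]
wrist_force: [-0.1, -0.6, 1.0]
width: 1.003
grip_force: 0.0
```

```bash
python3 -c "
from h import *
delta(w(0,-.029),.2,46.6)
c=snap('wrist','w1.png')
for q in [(0,-.075,.112),(0,-.075,.078),(0,.028,.046),(0,.045,.066)]: print(proj(c,[*w(*q[:2]),q[2]]))"
```

```text
t 1.8 now [ 0.4672 -0.0324  0.1999] q [-0.12 -0.1   2.08 -0.    1.15  0.64]
d [ 0.0021 -0.0012 -0.0001] rot [0.   0.06 0.04]
(np.float64(316.15318879635055), np.float64(319.26388398156615))
(np.float64(316.3281435374328), np.float64(297.1110063204772))
(np.float64(316.4599630293728), np.float64(151.0644224229609))
(np.float64(316.3723904911859), np.float64(126.2862607054062))
```

View pics/w1.png

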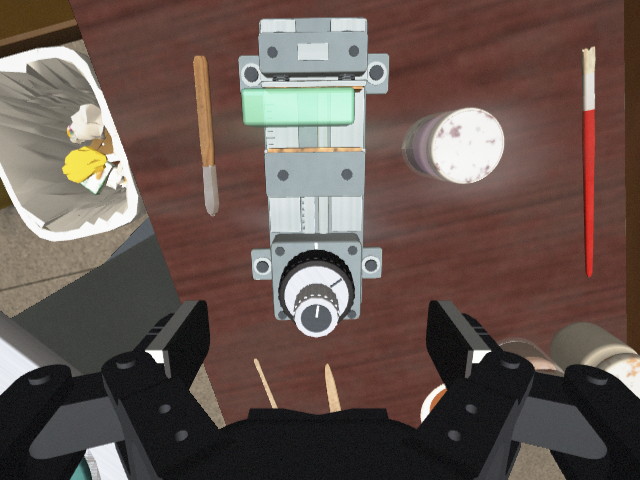

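The wrist view agrees with my pose: the fine knob top is at (317,318) against a predicted (316,319). The near cork face is at row 150, and the glass spans rows 87–124. Next I'll work out the gap and the move to the coarse grip.

```bash
python3 -c "
from h import *
c=read_camera('wrist')
def loc(u,v,z):
    q=ray(c,u,v,z)[:2]-P[:2]; C,S=np.cos(P[2]),np.sin(P[2]); return np.round((C*q[0]+S*q[1],-S*q[0]+C*q[1]),4)
im=c['color']; 
for x in (275,300,340): print(x,[tuple(int(k) for k in im[r,x]) for r in range(118,134,1)],'|',[tuple(int(k) for k in im[r,x]) for r in range(143,156)])
for a in [(300,150,.046),(300,148.5,.046),(245,125,.066),(350,123.5,.066),(300,88,.066),(317,318,.112)]: print(a,loc(*a))
delta(w(0,-.075),.135,125)
"
```

```text
275 [(220, 242, 192), (218, 242, 193), (215, 240, 187), (194, 226, 168), (176, 209, 152), (154, 185, 133), (125, 145, 111), (104, 117, 95), (128, 137, 120), (196, 204, 186), (221, 223, 211), (221, 222, 211), (220, 222, 211), (219, 223, 211), (219, 221, 211), (220, 221, 209)] | [(222, 224, 216), (224, 224, 216), (224, 225, 214), (219, 221, 211), (172, 184, 188), (113, 160, 205), (128, 182, 230), (130, 185, 231), (130, 177, 223), (144, 154, 157), (175, 173, 158), (177, 175, 162), (175, 174, 161)]
300 [(217, 241, 189), (214, 240, 187), (207, 234, 179), (187, 220, 159), (165, 198, 141), (147, 173, 123), (113, 133, 102), (106, 118, 96), (138, 145, 123), (182, 185, 165), (183, 185, 166), (182, 185, 165), (181, 184, 165), (184, 187, 171), (183, 184, 167), (183, 186, 167)] | [(182, 182, 166), (182, 182, 167), (182, 182, 165), (167, 170, 157), (106, 132, 148), (121, 166, 207), (109, 148, 187), (112, 150, 191), (125, 149, 173), (168, 167, 153), (180, 177, 162), (178, 177, 163), (179, 177, 163)]
340 [(227, 247, 205), (224, 245, 200), (204, 233, 178), (185, 217, 161), (157, 186, 136), (127, 146, 110), (100, 113, 94), (124, 135, 116), (199, 205, 189), (222, 223, 213), (222, 224, 214), (222, 223, 213), (221, 222, 211), (221, 223, 212), (221, 222, 211), (221, 225, 213)] | [(221, 222, 210), (222, 223, 212), (219, 220, 209), (172, 183, 186), (123, 166, 207), (144, 202, 240), (145, 200, 240), (143, 190, 231), (154, 162, 165), (191, 188, 174), (186, 183, 170), (185, 182, 169), (185, 183, 169)]
(300, 150, 0.046) [-0.0117  0.0284]
(300, 148.5, 0.046) [-0.0117  0.0295]
(245, 125, 0.066) [-0.0478  0.0455]
(350, 123.5, 0.066) [0.0232 0.0464]
(300, 88, 0.066) [-0.0103  0.0687]
(317, 318, 0.112) [ 0.0008 -0.0745]
t 1.9 now [ 0.4672 -0.0332  0.2001] q [-0.12 -0.1   2.08 -0.    1.15  0.64]
d [-0.0434 -0.0017  0.0651] rot [ 0.000e+00  3.000e-02 -7.849e+01]
```

jog_arm(deltas=[-0.043, -0.002, 0.03, 0, 0, -78.5, 1, -0.043, -0.002, 0.03, 0, 0, -78.5, 1, -0.043, -0.002, 0.03, 0, 0, -78.5, 1, -0.043, -0.002, 0.03, 0, 0, -78.5, 1, -0.043, -0.002, 0.03, 0, 0, -78.5, 1, -0.043, -0.002, 0.03, 0, 0, -78.5, 1, -0.043, -0.002, 0.05, 0, 0, -78.5, 1, -0.043, -0.002, 0.05, 0, 0, -78.5, 1])

```text
time: 2.7
tool_pos: [0.4346, -0.0631, 0.1482]
tcp_rot: [-1.676, -2.654, 0.002]
wrist_force: [-0.0, 0.4, 0.1]
width: 0.997
grip_force: 0.0
```

```bash
python3 -c "
from h import *
delta(w(0.0005,-.0748),.066,125)"
```

```text
t 2.7 now [ 0.4346 -0.0631  0.1482] q [-0.2  -0.1   2.19 -0.    1.05 -0.64]
d [-0.0016  0.0019  0.0822] rot [-0.15 -0.11 -9.54]
```

jog_arm(deltas=[-0.002, 0.002, 0.0, 0, 0, 0, 1, -0.002, 0.002, 0.02, 0, 0, 0, 1, -0.002, 0.002, 0.04, 0, 0, 0, 1, -0.002, 0.002, 0.06, 0, 0, 0, 1, -0.002, 0.002, 0.075, 0, 0, 0, 1, -0.002, 0.002, 0.082, 0, 0, 0, 1, -0.002, 0.002, 0.082, 0, 0, 0, 1])

```text
time: 3.4
tool_pos: [0.4387, -0.0632, 0.0675]
tcp_rot: [-1.685, -2.65, 0.001]
wrist_force: [-0.7, 0.3, 0.8]
width: 0.995
grip_force: 0.0
```

```bash
python3 -c "
from h import *
delta(w(0.0005,-.0748),.066,115.4)
print(readout.read_state()['wrist_force'])"
```

```text
t 3.4 now [ 0.4387 -0.0632  0.0675] q [-0.2   0.02  2.25 -0.    0.87 -0.64]
d [ 0.0004 -0.0021  0.0015] rot [-0.07 -0.04 -0.3 ]
[-0.74225096  0.34129374  0.8461925 ]
```

jog_arm(deltas=[0, -0.001, 0.001, 0, 0, 0, -1, 0, -0.001, 0.001, 0, 0, 0, -1, 0, -0.001, 0.001, 0, 0, 0, -1, 0, -0.001, 0.001, 0, 0, 0, -1, 0, -0.001, 0.001, 0, 0, 0, -1, 0, -0.001, 0.001, 0, 0, 0, -1], squeeze=60)

```text
time: 4.0
tool_pos: [0.4378, -0.0639, 0.0683]
tcp_rot: [-1.681, -2.654, 0.003]
wrist_force: [-6.0, -3.3, 7.7]
width: 0.639
grip_force: 62.3
```

jog_arm(deltas=[0, 0, 0, 0, 0, 7, -1, 0, 0, 0, 0, 0, 14, -1, 0, 0, 0, 0, 0, 21, -1, 0, 0, 0, 0, 0, 28, -1, 0, 0, 0, 0, 0, 35, -1, 0, 0, 0, 0, 0, 42, -1, 0, 0, 0, 0, 0, 49, -1, 0, 0, 0, 0, 0, 56, -1])

```text
time: 4.8
tool_pos: [0.4366, -0.0639, 0.0682]
tcp_rot: [-2.733, -1.549, 0.007]
wrist_force: [-10.6, -2.9, 12.9]
width: 0.638
grip_force: 62.9
```

jog_arm(deltas=[0, 0, 0, 0, 0, 0, -1, 0, 0, 0, 0, 0, 0, -1])

```text
time: 5.0
tool_pos: [0.4366, -0.0639, 0.0683]
tcp_rot: [-2.73, -1.553, 0.007]
wrist_force: [-11.7, -4.7, 13.2]
width: 0.634
grip_force: 63.0
```

```bash
cat > m.py <<'E'
from h import *
import sys
c=snap('wrist',sys.argv[1]+'.png'); s=readout.read_state(); print(s['time'],s['tool_pos'].round(4),s['wrist_force'].round(1),s['torque'].round(2),s['q'].round(2))
Rt=R.from_rotvec(s['tcp_rot']).as_matrix(); print('psi',np.degrees(np.arctan2(Rt[1,0],Rt[0,0])))
# rectify the plane z (vice frame) : 5 px/mm, y -10..110 down->up, x -50..50
z=float(sys.argv[2]); a=[(-.05,.11),(.05,.11),(.05,-.01),(-.05,-.01)]
src=np.float32([proj(c,[*w(*q),z]) for q in a]); 
H=cv2.getPerspectiveTransform(src,np.float32([(0,0),(500,0),(500,600),(0,600)]))
cv2.imwrite('pics/'+sys.argv[1]+'r.png',cv2.warpPerspective(c['color'],H,(500,600),flags=cv2.INTER_CUBIC))
o=np.array(c['origin'])[:2]-P[:2]; C,S=np.cos(P[2]),np.sin(P[2]); print('cam local',C*o[0]+S*o[1],-S*o[0]+C*o[1],c['origin'][2])
E
python3 m.py w2 .046
```

```text
5.05 [ 0.4366 -0.0639  0.0682] [-10.8  -4.2  13.1] [-0.73  1.47 -0.34] [-0.2   0.02  2.25 -0.    0.88  0.34]
psi 59.27049606381638
cam local -0.014738450678244062 -0.00705069600589924 0.1940381468135989
```

View pics/w2r.png

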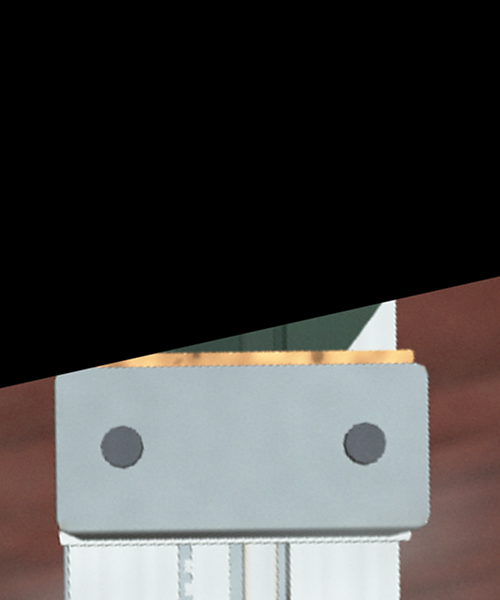

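The near face has moved about 9.8 mm, to y≈40, so the grip didn't slip. I'll turn a little more, let go, rise and measure the gap.

jog_arm(deltas=[0, 0, 0, 0, 0, 3, -1, 0, 0, 0, 0, 0, 6, -1, 0, 0, 0, 0, 0, 6, -1, 0, 0, 0, 0, 0, 6, 1, 0, 0, 0, 0, 0, 6, 1, 0, 0, 0, 0, 0, 6, 1, 0, 0, 0, 0, 0, 6, 1, 0, 0, 0, 0, 0, 6, 1])

```text
time: 5.85
tool_pos: [0.4386, -0.063, 0.067]
tcp_rot: [2.808, 1.409, 0.0]
wrist_force: [-0.9, 0.0, 0.5]
width: 1.0
grip_force: 0.0
```

jog_arm(deltas=[0, 0, -0.02, 0, 0, 0, 1, 0, 0, -0.04, 0, 0, 0, 1, 0, 0, -0.06, 0, 0, 0, 1, 0.02, 0, -0.08, 0, 0, 6, 1, 0.035, 0, -0.1, 0, 0, 6, 1, 0.045, 0, -0.12, 0, 0, 6, 1, 0.045, 0, -0.12, 0, 0, 6, 1, 0.045, 0, -0.12, 0, 0, 6, 1])

```text
time: 6.65
tool_pos: [0.4652, -0.027, 0.1867]
tcp_rot: [2.877, 1.261, 0.0]
wrist_force: [-0.6, 0.4, -0.3]
width: 1.002
grip_force: 0.0
```

```bash
python3 m.py w3 .046
```

```text
6.7 [ 0.4643 -0.0271  0.1858] [-0.7 -0.1 -1.2] [-0.01 -0.02  0.03] [-0.11 -0.09  2.1  -0.    1.13  0.63]
psi 47.296023460473734
cam local -0.005235444936346548 0.04061116214360776 0.3127310865943003
```

View pics/w3r.png

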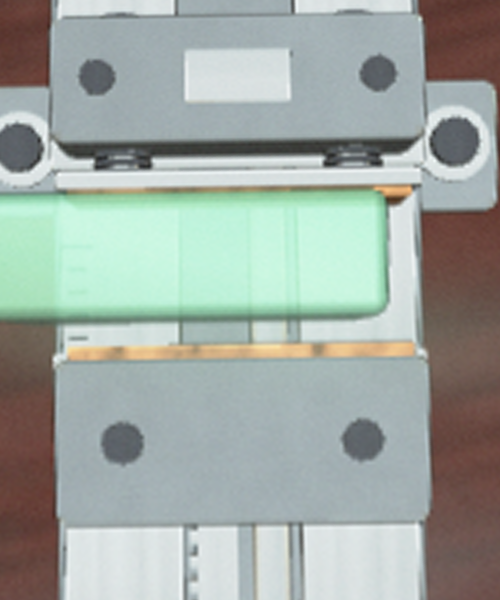

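From above, the near face is at y≈41.2 and the glass edge at y≈45.4, so the gap is about 4 mm. The coarse setting is done, so I go on to the fine knob.

jog_arm(deltas=[-0.047, 0, 0.0, 0, 0, -65, 1, -0.047, 0, 0.0, 0, 0, -65, 1, -0.047, 0, 0.0, 0, 0, -65, 1, -0.047, 0, 0, 0, 0, -65, 1, -0.047, 0, 0, 0, 0, -65, 1, -0.047, 0, 0, 0, 0, -65, 1, -0.047, 0, 0, 0, 0, -65, 1, -0.047, 0, 0, 0, 0, -65, 1])

```text
time: 7.5
tool_pos: [0.4316, -0.0617, 0.1849]
tcp_rot: [-1.743, -2.61, 0.002]
wrist_force: [0.7, -1.1, -0.1]
width: 0.996
grip_force: 0.0
```

```bash
python3 -c "
from h import *
delta(w(0.0005,-.0748),.1,170)"
```

```text
t 7.5 now [ 0.4316 -0.0617  0.1849] q [-0.2  -0.15  2.16 -0.    1.13 -0.59]
d [-0.0039  0.0041  0.0849] rot [ -0.11  -0.19 -57.47]
```

jog_arm(deltas=[-0.004, 0.004, 0.03, 0, 0, -57.5, 1, -0.004, 0.004, 0.03, 0, 0, -57.5, 1, -0.004, 0.004, 0.03, 0, 0, -57.5, 1, -0.004, 0.004, 0.03, 0, 0, -57.5, 1, -0.004, 0.004, 0.03, 0, 0, -57.5, 1, -0.004, 0.004, 0.03, 0, 0, -57.5, 1, -0.004, 0.004, 0.05, 0, 0, -57.5, 1, -0.004, 0.004, 0.06, 0, 0, -57.5, 1])

```text
time: 8.3
tool_pos: [0.4363, -0.0637, 0.1243]
tcp_rot: [-0.28, -3.125, -0.001]
wrist_force: [-0.7, 0.6, -0.2]
width: 0.999
grip_force: 0.0
```

```bash
python3 -c "
from h import *
delta(w(0.0005,-.0748),.1,170)"
```

```text
t 8.3 now [ 0.4363 -0.0637  0.1243] q [-0.2  -0.07  2.21 -0.    1.   -1.59]
d [-0.0005  0.0001  0.0243] rot [-0.   -0.25 -0.25]
```

jog_arm(deltas=[0, 0, 0.015, 0, 0, 0, 1, 0, 0, 0.024, 0, 0, 0, 1, 0, 0, 0.024, 0, 0, 0, -1, 0, 0, 0.024, 0, 0, 0, -1, 0, 0, 0.024, 0, 0, 0, -1, 0, 0, 0.024, 0, 0, 0, -1, 0, 0, 0.024, 0, 0, 0, -1, 0, 0, 0.024, 0, 0, 0, -1], squeeze=25)

```text
time: 9.1
tool_pos: [0.4393, -0.0632, 0.1039]
tcp_rot: [0.28, 3.127, 0.001]
wrist_force: [0.3, 4.9, 4.8]
width: 0.328
grip_force: 25.5
```

jog_arm(deltas=[0, 0, 0, 0, 0, 0, -1, 0, 0, 0, 0, 0, 8, -1, 0, 0, 0, 0, 0, 16, -1, 0, 0, 0, 0, 0, 24, -1, 0, 0, 0, 0, 0, 32, -1, 0, 0, 0, 0, 0, 40, -1, 0, 0, 0, 0, 0, 48, -1, 0, 0, 0, 0, 0, 56, -1])

```text
time: 9.9
tool_pos: [0.4382, -0.0647, 0.1039]
tcp_rot: [1.722, 2.628, -0.004]
wrist_force: [-5.4, -2.4, 9.8]
width: 0.332
grip_force: 26.0
```

jog_arm(deltas=[0, 0, 0, 0, 0, 8, -1, 0, 0, 0, 0, 0, 16, -1, 0, 0, 0, 0, 0, 24, -1, 0, 0, 0, 0, 0, 32, -1, 0, 0, 0, 0, 0, 40, -1, 0, 0, 0, 0, 0, 48, -1, 0, 0, 0, 0, 0, 56, -1, 0, 0, 0, 0, 0, 64, -1])

```text
time: 10.7
tool_pos: [0.436, -0.0644, 0.1038]
tcp_rot: [-2.852, -1.315, 0.01]
wrist_force: [-11.9, -0.5, 17.2]
width: 0.329
grip_force: 26.7
```

```bash
python3 m.py w4 .046
```

```text
10.75 [ 0.4359 -0.0644  0.1038] [-11.8  -1.7  16.4] [-0.18  1.87  0.03] [-0.2  -0.04  2.23 -0.    0.96  0.51]
psi 49.184460546861416
cam local -0.00294229312249543 -0.006081583616622341 0.2294628337515258
```

jog_arm(deltas=[0, 0, 0, 0, 0, 8, -1, 0, 0, 0, 0, 0, 16, -1, 0, 0, 0, 0, 0, 24, -1, 0, 0, 0, 0, 0, 32, -1, 0, 0, 0, 0, 0, 40, -1, 0, 0, 0, 0, 0, 48, -1, 0, 0, 0, 0, 0, 54, -1, 0, 0, 0, 0, 0, 54, -1])

```text
time: 11.55
tool_pos: [0.4353, -0.0627, 0.1038]
tcp_rot: [-3.138, 0.119, 0.013]
wrist_force: [-14.3, 5.2, 20.1]
width: 0.328
grip_force: 26.9
```

```bash
python3 m.py w5 .046|head -2
```

```text
11.6 [ 0.4352 -0.0627  0.1038] [-14.    5.4  18.9] [0.97 2.2  0.05] [-0.2  -0.04  2.23  0.    0.96  1.44]
psi -4.24496406996617
```

jog_arm(deltas=[0, 0, 0, 0, 0, 0, 1, 0, 0, 0, 0, 0, 0, 1, 0, 0, 0, 0, 0, 0, 1, 0, 0, 0, 0, 0, 0, 1, 0, 0, 0, 0, 0, 0, 1, 0, 0, -0.02, 0, 0, 0, 1, 0, 0, -0.04, 0, 0, 0, 1, 0, 0, -0.08, 0, 0, 0, 1])

```text
time: 12.4
tool_pos: [0.4361, -0.0633, 0.1808]
tcp_rot: [-3.139, 0.116, 0.01]
wrist_force: [0.6, -0.0, 0.4]
width: 0.995
grip_force: 0.0
```

```bash
python3 -c "
from h import *
delta(w(0,-.02),.185,47)"
```

```text
t 12.4 now [ 0.4361 -0.0633  0.1808] q [-0.2  -0.13  2.15 -0.    1.13  1.44]
d [ 0.0348 -0.0424 -0.0044] rot [ -0.21   0.34 -51.22]
```

jog_arm(deltas=[0.035, -0.042, -0.005, 0, 0, -51, 1, 0.035, -0.042, -0.005, 0, 0, -51, 1, 0.035, -0.042, -0.005, 0, 0, -51, 1, 0.035, -0.042, -0.005, 0, 0, -51, 1, 0.035, -0.042, -0.005, 0, 0, -51, 1, 0.035, -0.042, -0.005, 0, 0, -51, 1, 0.035, -0.042, -0.005, 0, 0, -51, 1, 0.035, -0.042, -0.005, 0, 0, -51, 1])

```text
time: 13.2
tool_pos: [0.4765, -0.0244, 0.1878]
tcp_rot: [-2.885, -1.242, 0.0]
wrist_force: [-0.0, -0.6, -0.1]
width: 0.996
grip_force: 0.0
```

```bash
python3 m.py w6 .046
```

```text
13.25 [ 0.4765 -0.0244  0.1878] [0.1 0.3 0.5] [ 0.05 -0.01  0.02] [-0.1  -0.07  2.08 -0.    1.13  0.65]
psi 46.62022493140245
cam local 0.0021761701402926888 0.05028820903834141 0.31381449255203586
```

View pics/w6r.png

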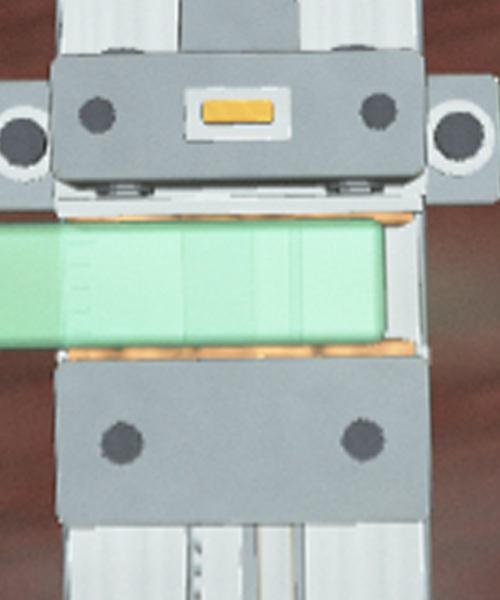

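The brass tab has popped out, at (238,111), and the block has moved about 38 px (7.6 mm) since the earlier picture. The glass now lies against the near cork face. I'll measure how far the plate has yielded from the two rectified pictures and the tab height by parallax.

```bash
python3 - <<'E'
from h import *
a=cv2.imread('pics/w3r.png',0).astype(np.float32); b=cv2.imread('pics/w6r.png',0).astype(np.float32)
def sh(y0,y1,x0,x1):
    t=a[y0:y1,x0:x1]; best=cv2.matchTemplate(b[y0-20:y1+60,x0-3:x1+3],t,cv2.TM_CCOEFF_NORMED)
    _,m,_,l=cv2.minMaxLoc(best); col=best[:,l[0]]; k=l[1]; 
    s=0 if k in(0,len(col)-1) else (col[k-1]-col[k+1])/(2*(col[k-1]-2*col[k]+col[k+1]))
    return (k+s-20)/5,m
print('holes',sh(50,102,70,125),sh(50,102,350,405))
print('recess',sh(40,110,180,205))
print('plate',sh(166,198,390,418),sh(176,196,390,412),sh(166,192,300,322))
print('nearjaw',sh(340,365,80,400))
im=cv2.imread('pics/w6r.png'); hsv=cv2.cvtColor(im,cv2.COLOR_BGR2HSV)[70:150,180:300]
m=(hsv[...,1]>120); ys,xs=np.where(m); print('tab',ys.min()+70,ys.max()+70,xs.min()+180,xs.max()+180,m.sum())
E
```

```text
holes (np.float32(7.6314545), 0.9829080104827881) (np.float32(7.6458077), 0.986196756362915)
recess (np.float32(7.507206), 0.8048020601272583)
plate (np.float32(5.3678474), 0.922723650932312) (np.float32(5.395822), 0.9600722193717957) (np.float32(6.012066), 0.9728051424026489)
nearjaw (np.float32(-3.3844514), 0.5284003019332886)
tab 101 121 204 272 1406
```

Yield is about 2 mm, so the tab stands about 4 mm out. To reach about 7 mm it needs some 0.6 rad (34°) more.

```bash
python3 -c "
from h import *
delta(w(0.0005,-.0748),.124,85)"
```

```text
t 13.25 now [ 0.4765 -0.0244  0.1878] q [-0.1  -0.07  2.08 -0.    1.13  0.65]
d [-0.056  -0.002   0.0638] rot [-1.000e-02  1.000e-02 -3.838e+01]
```

jog_arm(deltas=[-0.056, -0.002, 0.01, 0, 0, -38, 1, -0.056, -0.002, 0.01, 0, 0, -38, 1, -0.056, -0.002, 0.01, 0, 0, -38, 1, -0.056, -0.002, 0.01, 0, 0, -38, 1, -0.056, -0.002, 0.03, 0, 0, -38, 1, -0.056, -0.002, 0.05, 0, 0, -38, 1, -0.056, -0.002, 0.06, 0, 0, -38, 1, -0.056, -0.002, 0.06, 0, 0, -38, 1])

```text
time: 14.05
tool_pos: [0.4353, -0.0635, 0.1263]
tcp_rot: [-2.319, -2.114, 0.003]
wrist_force: [-0.2, -0.4, 0.4]
width: 1.001
grip_force: 0.0
```

```bash
python3 -c "
from h import *
delta(w(0.0005,-.0748),.1,85)"
```

```text
t 14.05 now [ 0.4353 -0.0635  0.1263] q [-0.2  -0.07  2.21 -0.    1.01 -0.11]
d [-0.0001  0.0015  0.0263] rot [-0.21 -0.02 -0.29]
```

jog_arm(deltas=[0, 0.001, 0.015, 0, 0, 0, 1, 0, 0.001, 0.025, 0, 0, 0, 1, 0, 0.001, 0.025, 0, 0, 0, -1, 0, 0.001, 0.025, 0, 0, 0, -1, 0, 0.001, 0.025, 0, 0, 0, -1, 0, 0.001, 0.025, 0, 0, 0, -1, 0, 0.001, 0.025, 0, 0, 0, -1, 0, 0.001, 0.025, 0, 0, 0, -1])

```text
time: 14.85
tool_pos: [0.4372, -0.0639, 0.1038]
tcp_rot: [-2.319, -2.117, 0.002]
wrist_force: [-4.7, 0.3, 6.6]
width: 0.332
grip_force: 24.8
```

jog_arm(deltas=[0, 0, 0, 0, 0, 0, -1, 0, 0, 0, 0, 0, 7, -1, 0, 0, 0, 0, 0, 14, -1, 0, 0, 0, 0, 0, 21, -1, 0, 0, 0, 0, 0, 28, -1, 0, 0, 0, 0, 0, 34, -1, 0, 0, 0, 0, 0, 34, -1, 0, 0, 0, 0, 0, 34, -1])

```text
time: 15.65
tool_pos: [0.4365, -0.0637, 0.1038]
tcp_rot: [-2.837, -1.346, 0.004]
wrist_force: [-6.0, 0.8, 8.0]
width: 0.332
grip_force: 25.1
```

jog_arm(deltas=[0, 0, 0, 0, 0, 0, 1, 0, 0, 0, 0, 0, 0, 1, 0, 0, 0, 0, 0, 0, 1, 0, 0, 0, 0, 0, 0, 1, 0, 0, 0, 0, 0, 0, 1, 0, 0, -0.02, 0, 0, 0, 1, 0, 0, -0.04, 0, 0, 0, 1, 0, 0, -0.08, 0, 0, 0, 1])

```text
time: 16.45
tool_pos: [0.4353, -0.0634, 0.1809]
tcp_rot: [-2.835, -1.345, 0.008]
wrist_force: [0.4, -0.6, 0.4]
width: 0.997
grip_force: 0.0
```

```bash
python3 -c "
from h import *
delta(w(0.002,-.0192),.188,46.6)"
```

```text
t 16.45 now [ 0.4353 -0.0634  0.1809] q [-0.2  -0.13  2.15  0.    1.13  0.48]
d [ 0.056   0.0068 -0.0073] rot [-0.33  0.19  4.18]
```

jog_arm(deltas=[0.056, 0.007, -0.007, 0, 0, 4, 1, 0.056, 0.007, -0.007, 0, 0, 4, 1, 0.056, 0.007, -0.007, 0, 0, 4, 1, 0.056, 0.007, -0.007, 0, 0, 4, 1])

```text
time: 16.85
tool_pos: [0.4774, -0.025, 0.1888]
tcp_rot: [-2.882, -1.249, 0.004]
wrist_force: [-0.0, 0.4, 0.2]
width: 0.999
grip_force: 0.0
```

```bash
python3 m.py w7 .046; python3 - <<'E'
from h import *
b=cv2.imread('pics/w7r.png'); A=cv2.imread('pics/w6r.png'); O=cv2.imread('pics/w3r.png')
g=lambda i:cv2.cvtColor(i,cv2.COLOR_BGR2GRAY).astype(np.float32)
def sh(a,y0,y1,x0,x1):
    r=cv2.matchTemplate(g(b)[y0-20:y1+60,x0-3:x1+3],g(a)[y0:y1,x0:x1],cv2.TM_CCOEFF_NORMED)
    _,m,_,l=cv2.minMaxLoc(r); return (l[1]-20)/5,round(m,3)
print('holes vs start',sh(O,50,102,70,125),sh(O,50,102,350,405),'plate vs start',sh(O,176,196,390,412))
print('holes vs w6',sh(A,88,140,70,125),'plate vs w6',sh(A,188,222,390,412))
hsv=cv2.cvtColor(b,cv2.COLOR_BGR2HSV)[75:160,180:300]; ys,xs=np.where(hsv[...,1]>120); print('tab',ys.min()+75,ys.max()+75,xs.min()+180,xs.max()+180)
cv2.imwrite('pics/cmp.png',np.hstack([A[:,50:430],b[:,50:430]]))
E
```

```text
16.9 [ 0.4771 -0.0252  0.1886] [-0.4 -0.5  0.3] [ 0.02 -0.03  0.  ] [-0.1  -0.06  2.08 -0.    1.13  0.65]
psi 46.80703497946785
cam local 0.0031218472672810173 0.050684287012749976 0.31467378286063136
holes vs start (9.2, 0.981) (9.2, 0.989) plate vs start (5.4, 0.909)
holes vs w6 (1.6, 0.983) plate vs w6 (1.0, 0.684)
tab 106 128 202 271
```

View pics/cmp.png

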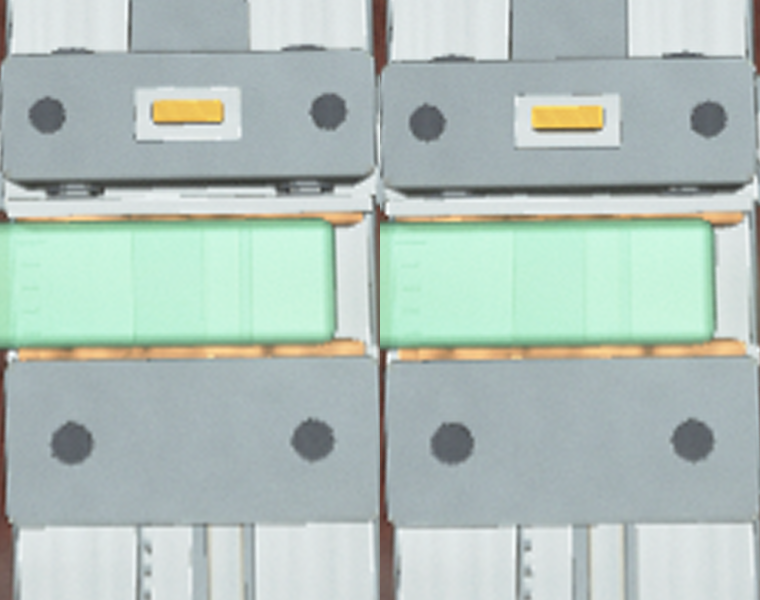

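The block came in another 1.5 mm while the plate and glass stayed put. That makes the yield about 3.6 mm and the tab about 7 mm out, with the jaw short of bottoming. The glass is upright between the corks and the gripper is clear, so I'm handing in.

```bash
python3 -c "
from h import *
print(finish_job())"
```

```text
the job is handed in; nothing more can be done
None
```

The slab is clamped upright and the job is handed in. The near jaw was set about 4 mm short of the glass, then the fine knob was closed until the tab stood roughly 7 of 10 mm out (estimated from pictures), short of bottoming; the hand-in gave no verdict.

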